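Show the pieces for one dome at the goldsmith's bench

TASK

Show an apprentice what is needed to form a large dome by pointing straight down, with the fingertips two to four centimetres above the middle of each thing and without touching anything: first the round brass blank, then the widest hollow in the steel doming block, then the punch with the largest ball head. Stay still for a good second over each, rise well clear before moving to the next so as not to single out any other blank, hollow or punch, and finish still pointing at the punch. Nothing on the bench may be touched, picked up or shifted.

Things in the scene. Friction and masses are not known exactly. Their poses are not given: they have to be found in the camera images.
- disc_top (a point): centre of the upper face of the round blank: a flat brass disc, 40 mm across, 3 mm thick, lying loose on the soldering board, its upper face 15 mm above the bench. z is up
- board: soldering board, a white slab 80 x 200 x 12 mm, fixed to the bench; origin at the centre of its underside; the three blanks lie in a row along its y axis, about 63 mm apart, in any order
- block: doming block, a plain steel block 100 x 100 x 36 mm, fixed; origin at the centre of its underside. Its top has four round hollows 18 mm deep, one near each corner, 48 mm between neighbouring centres; it may be turned any way
- hollow_a (a point): centre of the mouth of the widest hollow (38 mm across), level with the block's top, 36 mm above the bench. z is up
- hollow_b (a point): centre of the mouth of the 26 mm hollow (not to be pointed at)
- hollow_c (a point): centre of the mouth of the 19 mm hollow (not to be pointed at)
- hollow_d (a point): centre of the mouth of the 13 mm hollow (not to be pointed at)
- stand: punch stand, a dark wooden block 60 x 205 x 32 mm, fixed; origin at the centre of its underside; four steel punches stand loose in a row of holes along its y axis, 50 mm apart, in any order, their tops all 84 mm above the bench
- ball_large_top (a point): highest point of the punch with the largest ball head (ball 30 mm across on a 10 mm shank), 84 mm above the bench. z is up
- needle_driver: bystander: screwdriver, 170 mm long, lying on the bench; origin on its underside or axis; leave alone
- tin: bystander: round jar, 52 mm across, 45 mm tall; origin on its underside or axis; leave alone
- ring_blank: bystander: brass ring blank, 26 mm across, 8 mm tall, lying flat; origin on its underside or axis; leave alone
- disc: the round blank itself; loose; origin at the centre of its underside, z up; not to be touched
- square: square brass blank, 36 x 36 x 3 mm, on the same board; loose; origin at the centre of its underside, z up; not to be touched or pointed at
- oblong: oblong brass blank, 22 x 50 x 3 mm, on the same board; loose; origin at the centre of its underside, z up; not to be touched or pointed at
- ball_large: the punch with the 30 mm ball itself, 74 mm long; loose; origin at the centre of its underside, z up; not to be touched
- ball_medium: punch with a 20 mm ball, 74 mm long; loose; origin at the centre of its underside, z up; not to be touched or pointed at
- ball_small: punch with a 13 mm ball, 74 mm long; loose; origin at the centre of its underside, z up; not to be touched or pointed at
- flat_punch: punch with a cylindrical flat-topped head 28 mm across and 16 mm tall, 74 mm long; loose; origin at the centre of its underside, z up; not to be touched or pointed at

How it is judged:
By the outcome, as a careful person would: the job done as asked, in the order asked, and still so for the second after the job is handed in, with the robot touching nothing.
It also fails if it takes over 48 s, if anything falls off the work surface, if the arm or the gripper's body presses on something with over 40 N, if the wrist force passes 120 N, or if a joint passes its speed limit or range.

ROBOT

A 6-joint arm with a two-finger parallel gripper is mounted at the origin on the work surface. World frame = base frame: x ahead of the robot, y to its left, z up, the work surface at z = 0. Lengths are in m, angles in rad, forces in N, time in s.
With the tool pointing down it reaches from about 0.35 to 0.775 m from the base axis. Payload 7.3 kg.
Tool frame: the origin (TCP) lies between the finger pads, 19 mm behind the fingertips; this is the grasp point; z points along the fingers, y is the line along which they close (so a half turn about z gives the same grasp; the last joint's range is limited). The gripper opens to 92 mm and grips with 3 to 60 N. Pads are 19 mm wide; open, the fingers measure 130 mm over their backs; the gripper's body (75 mm by 190 mm) begins 47 mm behind the grasp point.
Start: joints at [-1.431, 0.342, 1.524, -0, 1.275, -0.146], TCP at [0.148, -0.504, 0.246] pointing down, gripper open.
Joint ranges: [-2.53, 2.53], [-0.77, 2.02], [0.04, 2.7], [-1, 4.14], [0.28, 2.66], [-3.11, 3.11]. Speed limits (rad/s): [2.57, 2.57, 3.14, 3.14, 3.14, 3.14].

INTERFACE

Orientations are given as [roll, pitch, yaw] about the fixed x, y, z axes, in that order (R = Rz(yaw) Ry(pitch) Rx(roll)).
In Python, from cell import * gives the robot as it stands. The module is installed in compiled form; this text tells all that it offers.
- The arm moves only by the tool arm_command, never from a script. Its argument "series" is a list of rows, each an object of numbers: "x", "y", "z": the shift along the tool's x, y, z in mm; "rx", "ry", "rz": the turn, a rotation vector about the tool's x, y, z in degrees. A call has 1 to 20 rows; each row is the pose to reach, as a shift and turn from the pose commanded when the call began, along the tool's axes at that moment; what a row does not reach only later rows make up. A row lasts 1/10 s, in which the tool goes at most 50 mm and 8.59 degrees, less where a joint would pass 70% of its speed; a pose out of reach is approached as far as the arm can. A call with a gripper value outside its range is refused whole. "hand" is the finger opening in mm, from 0 to 91.8, set as the call begins (left out, the last holds). The fingers move at their own pace and stop on an object; "squeeze" is the grip in N (left out, the last holds). Time passes only in rows, so rows that repeat a pose let the fingers close. It gives the time, the measured TCP pose, the force, the opening and the grip force at its end, in the units of the state.
- observe(): the state, without advancing time (a new reading comes with each control period).
- read_camera(name): name is "side" or "top" or "wrist"; returns a dict with "pixels" (384x512x3 uint8, blue, green, red), "K" (3x3 intrinsics, pixels), "k1" (the pictures are not rectified: a ray, as slopes to the right and down, at radius r is drawn at 1 + k1 r^2 times it, then the intrinsics apply), "rvec" (rotation vector, rad) and "tvec" (3), from world to camera coordinates, as OpenCV has them. Camera axes: x right, y down, z forward; pixel columns grow to the right and rows downward; lengths in m; the calibration is good to about 2 mm. A picture is of the moment at which its call begins. There is no depth.
- hand_in(): hands the job in; it is judged then, once.
Trained networks look in a picture, given as the dict that the camera call returned (one of the last four; its "shot" number tells which), for a name from the list of things; names that differ only in an ending like _2 or _b are one class to them, and where a whole thing is asked for, a point or a joint stands for the part that bears it (a point fixed in the world has none). Each returns a list of dicts, best first, with "confidence" (0 to 1); they miss things now and then, are a little off and sometimes report something else, mostly with a low value. They report only what shows in the picture. A call takes as long as a camera call.
- boxes_of(picture, query): "point" ([x, y, z] in m, in world coordinates, good to about 4 mm: the middle of the surface that is visible of it).
- trace(picture, query): "pixels" (384x512 bool, what is visible of it).
- mark_of(picture, query): "point" ([x, y, z] in m, in world coordinates, good to about 4 mm: a listed point, or the origin of a listed thing).
The state is a dict: "time": time; "qpos": joint angles; "qvel": joint speeds; "joint_efforts": joint torques, N m; "tool_pos": TCP position; "tool_rot": TCP orientation; "contact_force": force on the tool from outside, world axes, zero at the start; "torque": the same for the moment, N m; "opening": finger opening in m; "grip_force": force on a finger pad.
Only numpy, scipy, OpenCV 4.12 (cv2) and the standard library are available. Lean on these libraries where they do the work, as an engineer would, in place of code of your own. Each camera call takes 0.05 s, during which the arm holds its last target. There are 200 camera calls.

## Working session

There is one attempt and no reset: what is moved stays moved. The work goes in short steps, Python scripts to look and compute and a tool call to move; the robot and the scene stay as the last step left them, time stands still between calls to the robot, and variables do not carry over. Pictures are saved under pics/ and viewed, at most 10 in all, crops included, and the job is handed in when it is done.

Besides the shell and the picture viewer there is one more tool, called after "Emit:" as a command line: name --argument value ..., lists and objects as JSON in quotes. arm_command: Moves the arm, as the interface text tells. Its arguments: {"type":"object","properties":{"series":{"type":"array"},"hand":{"type":"number"},"squeeze":{"type":"number"}},"required":["series"]}

```bash
mkdir -p pics; python3 - <<'E'
from cell import *
import cv2, numpy as np
s=observe(); print(s['time'],s['tool_pos'],s['tool_rot'],s['opening'])
for c in ['top','side']:
    p=read_camera(c); cv2.imwrite(f'pics/{c}1.png',p['pixels'])
    for q in ['disc_top','hollow_a','hollow_b','hollow_c','hollow_d','ball_large_top','disc','square','oblong','ball_large','ball_medium','ball_small','flat_punch','block','stand','board','tin']:
        r=mark_of(p,q); print(c,q,[(np.round(a['point'],3).tolist(),round(a['confidence'],2)) for a in r[:3]])
print(observe()['time'])
E
```

```text
0.0 [ 0.14797902 -0.50332339  0.24483752] [-3.14005788e+00 -2.47995148e-04  2.85819432e-01] 0.09213154051301158
top disc_top [([0.541, 0.272, 0.018], 0.43)]
top hollow_a [([0.537, -0.281, 0.035], 0.88), ([0.559, -0.236, 0.035], 0.75), ([0.495, -0.27, 0.037], 0.61)]
top hollow_b [([0.537, -0.281, 0.035], 0.88), ([0.559, -0.236, 0.035], 0.75), ([0.495, -0.27, 0.037], 0.61)]
top hollow_c [([0.537, -0.281, 0.035], 0.88), ([0.559, -0.236, 0.035], 0.75), ([0.495, -0.27, 0.037], 0.61)]
top hollow_d [([0.537, -0.281, 0.035], 0.88), ([0.559, -0.236, 0.035], 0.75), ([0.495, -0.27, 0.037], 0.61)]
top ball_large_top [([0.467, 0.067, 0.084], 0.62), ([0.71, -0.306, -0.001], 0.34)]
top disc [([0.545, 0.276, 0.011], 0.43)]
top square [([0.55, 0.204, 0.012], 0.65), ([0.496, -0.079, 0.009], 0.41), ([0.488, -0.032, 0.013], 0.16)]
top oblong [([0.525, 0.329, 0.01], 0.45)]
top ball_large [([0.471, 0.073, 0.005], 0.41)]
top ball_medium [([0.485, -0.03, 0.012], 0.42)]
top ball_small [([0.488, 0.021, 0.008], 0.37)]
top flat_punch [([0.495, -0.079, 0.01], 0.51)]
top block [([0.522, -0.257, 0.004], 0.89)]
top
[... 702 characters left out ...]
, 0.086], 0.61)]
side disc [([0.543, 0.274, 0.012], 0.57)]
side square [([0.553, 0.209, 0.015], 0.88), ([0.539, 0.271, 0.016], 0.45)]
side oblong [([0.526, 0.332, 0.007], 0.72), ([0.479, 0.019, 0.011], 0.55)]
side ball_large [([0.469, 0.07, 0.009], 0.74), ([0.506, -0.226, 0.038], 0.39)]
side ball_medium [([0.485, -0.031, 0.007], 0.54), ([0.539, 0.27, 0.015], 0.44)]
side ball_small [([0.481, 0.017, 0.011], 0.4)]
side flat_punch [([0.496, -0.083, 0.009], 0.46), ([0.526, 0.333, 0.011], 0.22)]
side block [([0.524, -0.253, -0.001], 0.75)]
side stand [([0.483, -0.006, -0.004], 0.88)]
side board [([0.543, 0.278, 0.0], 0.76)]
side tin [([0.698, 0.216, 0.0], 0.88), ([0.487, -0.027, 0.009], 0.67)]
1.8
```

View pics/top1.png

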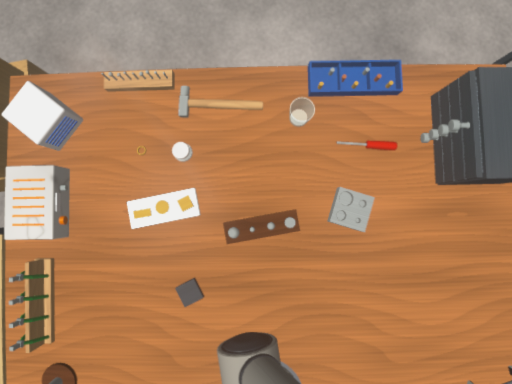

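View pics/side1.png

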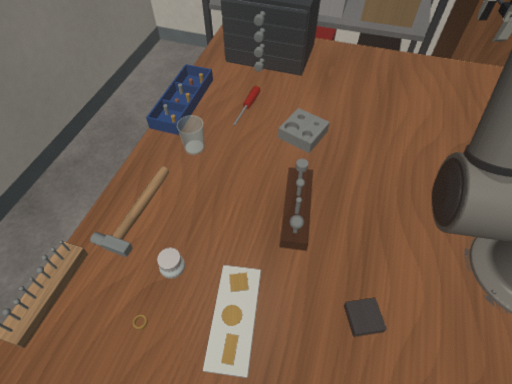

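The top view shows the disc in the middle of the board at (162,207). The widest hollow is the block's upper-left one at (346,198), and the large ball is the left end of the stand at (233,232). The side view agrees: the ball is at (297,222) and the flat punch is the far one at (302,163). I'll refine these from pixels at the known heights.

```bash
cat > h.py <<'E'
from cell import *
import cv2, numpy as np
def D(p): return np.array([p['k1'],0,0,0,0.])
def ray(p,uv,z):
    n=cv2.undistortPoints(np.array([[uv]],float),np.array(p['K']),D(p))[0,0]
    R=cv2.Rodrigues(np.array(p['rvec'],float))[0]; t=np.array(p['tvec'],float).ravel()
    c=-R.T@t; d=R.T@np.array([n[0],n[1],1]); return c+d*(z-c[2])/d[2]
def proj(p,X): return cv2.projectPoints(np.array([X],float),np.array(p['rvec'],float),np.array(p['tvec'],float),np.array(p['K']),D(p))[0][0,0]
E
python3 - <<'E'
from h import *
ims=[]
for c in ['top','side']:
    p=read_camera(c)
    for q,z in [('disc',.015),('ball_large',.069),('hollow_a',.036)]:
        r=trace(p,q)
        for a in r[:4]:
            m=a['pixels']; v,u=np.nonzero(m)
            print(c,q,round(a['confidence'],2),m.sum(),u.mean().round(1),v.mean().round(1),ray(p,(u.mean(),v.mean()),z).round(3))
    for X in [(.557,-.239,.036),(.467,.067,.069),(.540,.271,.015)]:
        im=p['pixels']; u,v=proj(p,X); print(c,X,u.round(1),v.round(1))
        x0,y0=int(u)-16,int(v)-16
        k=cv2.resize(im[y0:y0+32,x0:x0+32],(256,256),interpolation=cv2.INTER_CUBIC)
        cv2.circle(k,(int((u-x0+.5)*8),int((v-y0+.5)*8)),3,(0,0,255),-1); ims.append(k)
cv2.imwrite('pics/crops.png',np.vstack([np.hstack(ims[:3]),np.hstack(ims[3:])]))
E
```

```text
top disc 0.55 1418 350.2 208.6 [ 0.526 -0.255  0.015]
top ball_large 0.67 67 233.0 231.9 [0.471 0.07  0.069]
top hollow_a 0.75 1325 350.8 208.6 [ 0.526 -0.251  0.036]
top hollow_a 0.27 175 184.7 202.9 [0.55  0.204 0.036]
top (0.557, -0.239, 0.036) 346.0 197.3
top (0.467, 0.067, 0.069) 234.2 233.3
top (0.54, 0.271, 0.015) 162.8 207.1
side disc 0.92 311 231.6 315.5 [0.54  0.276 0.015]
side disc 0.48 328 229.3 348.6 [0.524 0.332 0.015]
side ball_large 0.45 177 296.2 222.5 [0.469 0.072 0.069]
side ball_large 0.22 255 248.9 99.4 [ 0.685 -0.271  0.069]
side hollow_a 0.82 1475 302.6 129.2 [ 0.523 -0.237  0.036]
side (0.557, -0.239, 0.036) 290.5 125.9
side (0.467, 0.067, 0.069) 297.5 220.9
side (0.54, 0.271, 0.015) 232.4 313.1
```

View pics/crops.png

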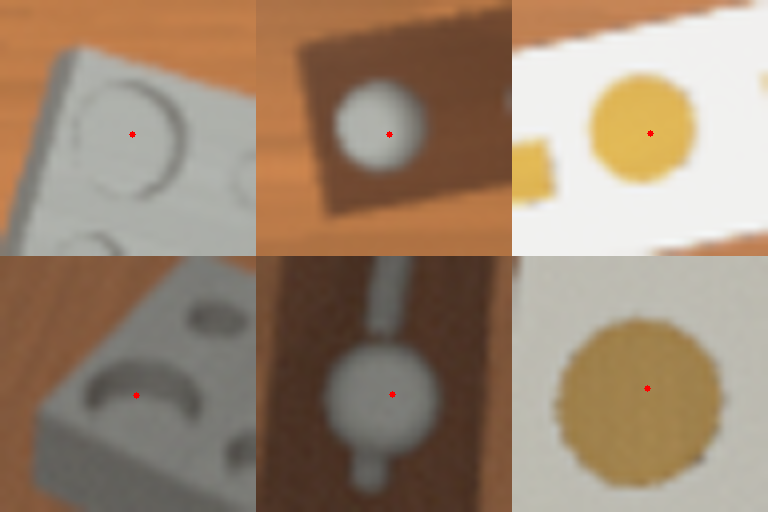

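Emit:
arm_command --series '[{"x": 10,"y": -5},{"x": 30,"y": -16},{"x": 52,"y": -28},{"x": 74,"y": -40},{"x": 96,"y": -52},{"x": 118,"y": -64},{"x": 140,"y": -76},{"x": 162,"y": -88},{"x": 184,"y": -100},{"x": 206,"y": -112},{"x": 228,"y": -124},{"x": 250,"y": -136},{"x": 272,"y": -148},{"x": 294,"y": -160},{"x": 316,"y": -172},{"x": 338,"y": -184},{"x": 356,"y": -195},{"x": 368,"y": -202},{"x": 375,"y": -206},{"x": 375,"y": -206}]' --hand 0

```text
invalid input
```

Emit:
arm_command --series '[{"x": 0,"y": 0,"z": 0,"rx": 0,"ry": 0,"rz": 0}]' --hand 0

```text
time: 2.3
tool_pos: [0.148, -0.5037, 0.2455]
tool_rot: [3.142, 0.0, 0.286]
contact_force: [0.3, 1.0, 0.5]
opening: 0.0881
grip_force: 0.0
```

All six keys are required in each row.

Emit:
arm_command --series '[{"x": 15,"y": -8,"z": 0,"rx": 0,"ry": 0,"rz": 0},{"x": 45,"y": -25,"z": 0,"rx": 0,"ry": 0,"rz": 0},{"x": 75,"y": -41,"z": 0,"rx": 0,"ry": 0,"rz": 0},{"x": 105,"y": -58,"z": 0,"rx": 0,"ry": 0,"rz": 0},{"x": 135,"y": -74,"z": 0,"rx": 0,"ry": 0,"rz": 0},{"x": 165,"y": -91,"z": 0,"rx": 0,"ry": 0,"rz": 0},{"x": 195,"y": -107,"z": 0,"rx": 0,"ry": 0,"rz": 0},{"x": 225,"y": -124,"z": 0,"rx": 0,"ry": 0,"rz": 0},{"x": 255,"y": -140,"z": 0,"rx": 0,"ry": 0,"rz": 0},{"x": 285,"y": -157,"z": 0,"rx": 0,"ry": 0,"rz": 0},{"x": 315,"y": -173,"z": 0,"rx": 0,"ry": 0,"rz": 0},{"x": 340,"y": -187,"z": 0,"rx": 0,"ry": 0,"rz": 0},{"x": 360,"y": -198,"z": 0,"rx": 0,"ry": 0,"rz": 0},{"x": 370,"y": -203,"z": 0,"rx": 0,"ry": 0,"rz": 0},{"x": 375,"y": -206,"z": 0,"rx": 0,"ry": 0,"rz": 0}]'

```text
time: 3.8
tool_pos: [0.4502, -0.1993, 0.2455]
tool_rot: [3.142, 0.0, 0.287]
contact_force: [0.1, 0.1, -0.4]
opening: 0.0003
grip_force: 0.0
```

Emit:
arm_command --series '[{"x": 6,"y": -12,"z": 0,"rx": 0,"ry": 0,"rz": 0},{"x": 18,"y": -35,"z": 0,"rx": 0,"ry": 0,"rz": 0},{"x": 32,"y": -62,"z": 0,"rx": 0,"ry": 0,"rz": 0},{"x": 46,"y": -89,"z": 0,"rx": 0,"ry": 0,"rz": 0},{"x": 60,"y": -116,"z": 0,"rx": 0,"ry": 0,"rz": 0},{"x": 74,"y": -144,"z": 0,"rx": 0,"ry": 0,"rz": 0},{"x": 88,"y": -171,"z": 0,"rx": 0,"ry": 0,"rz": 0},{"x": 102,"y": -198,"z": 0,"rx": 0,"ry": 0,"rz": 0},{"x": 116,"y": -225,"z": 0,"rx": 0,"ry": 0,"rz": 0},{"x": 130,"y": -252,"z": 0,"rx": 0,"ry": 0,"rz": 0},{"x": 144,"y": -280,"z": 0,"rx": 0,"ry": 0,"rz": 0},{"x": 158,"y": -307,"z": 0,"rx": 0,"ry": 0,"rz": 0},{"x": 172,"y": -334,"z": 0,"rx": 0,"ry": 0,"rz": 0},{"x": 186,"y": -361,"z": 0,"rx": 0,"ry": 0,"rz": 0},{"x": 200,"y": -388,"z": 0,"rx": 0,"ry": 0,"rz": 0},{"x": 212,"y": -412,"z": 0,"rx": 0,"ry": 0,"rz": 0},{"x": 219,"y": -425,"z": 0,"rx": 0,"ry": 0,"rz": 0},{"x": 222,"y": -431,"z": 0,"rx": 0,"ry": 0,"rz": 0},{"x": 222,"y": -431,"z": 0,"rx": 0,"ry": 0,"rz": 0}]'

```text
time: 5.7
tool_pos: [0.5411, 0.2756, 0.2453]
tool_rot: [3.141, 0.001, 0.286]
contact_force: [-0.7, -1.1, -0.6]
opening: 0.0008
grip_force: 0.0
```

```bash
python3 - <<'E'
from h import *
print(observe()['tool_pos'].round(4),observe()['tool_rot'])
p=read_camera('wrist'); cv2.imwrite('pics/w1.png',p['pixels'])
print(proj(p,(.541,.275,.015)))
for a in trace(p,'disc')[:3]:
    v,u=np.nonzero(a['pixels']); print(a['confidence'],len(u),u.mean(),v.mean(),ray(p,(u.mean(),v.mean()),.015).round(4))
E
```

```text
[0.5411 0.2756 0.2453] [3.14122884e+00 5.34209148e-04 2.85954033e-01]
[255.92813489 167.26255618]
0.56 736 257.42934782608694 165.49592391304347 [0.5437 0.2738 0.015 ]
```

View pics/w1.png

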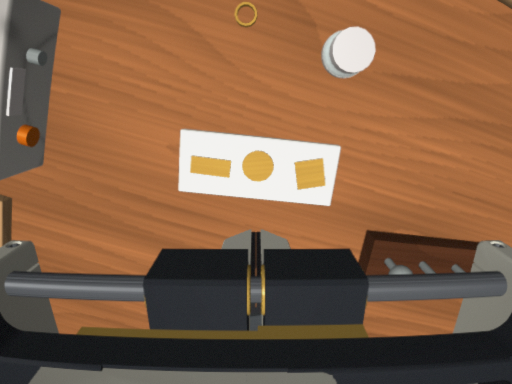

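The wrist view shows the disc at (258,166) between the oblong and the square, which agrees with my estimate to within 3 mm. Descending and holding.

Emit:
arm_command --series '[{"x": 1,"y": 1,"z": 12,"rx": 0,"ry": 0,"rz": 0},{"x": 1,"y": 1,"z": 36,"rx": 0,"ry": 0,"rz": 0},{"x": 1,"y": 1,"z": 61,"rx": 0,"ry": 0,"rz": 0},{"x": 1,"y": 1,"z": 86,"rx": 0,"ry": 0,"rz": 0},{"x": 1,"y": 1,"z": 111,"rx": 0,"ry": 0,"rz": 0},{"x": 1,"y": 1,"z": 136,"rx": 0,"ry": 0,"rz": 0},{"x": 1,"y": 1,"z": 158,"rx": 0,"ry": 0,"rz": 0},{"x": 1,"y": 1,"z": 172,"rx": 0,"ry": 0,"rz": 0},{"x": 1,"y": 1,"z": 179,"rx": 0,"ry": 0,"rz": 0},{"x": 1,"y": 1,"z": 181,"rx": 0,"ry": 0,"rz": 0}]'

```text
time: 6.8
tool_pos: [0.5424, 0.2746, 0.0639]
tool_rot: [3.141, 0.001, 0.285]
contact_force: [0.1, -0.1, -0.4]
opening: 0.0003
grip_force: 0.0
```

Emit:
arm_command --series '[{"x": 0,"y": 0,"z": 0,"rx": 0,"ry": 0,"rz": 0},{"x": 0,"y": 0,"z": 0,"rx": 0,"ry": 0,"rz": 0},{"x": 0,"y": 0,"z": 0,"rx": 0,"ry": 0,"rz": 0},{"x": 0,"y": 0,"z": 0,"rx": 0,"ry": 0,"rz": 0},{"x": 0,"y": 0,"z": 0,"rx": 0,"ry": 0,"rz": 0},{"x": 0,"y": 0,"z": 0,"rx": 0,"ry": 0,"rz": 0},{"x": 0,"y": 0,"z": 0,"rx": 0,"ry": 0,"rz": 0},{"x": 0,"y": 0,"z": 0,"rx": 0,"ry": 0,"rz": 0},{"x": 0,"y": 0,"z": 0,"rx": 0,"ry": 0,"rz": 0},{"x": 0,"y": 0,"z": 0,"rx": 0,"ry": 0,"rz": 0},{"x": 0,"y": 0,"z": 0,"rx": 0,"ry": 0,"rz": 0},{"x": 0,"y": 0,"z": 0,"rx": 0,"ry": 0,"rz": 0},{"x": 0,"y": 0,"z": 0,"rx": 0,"ry": 0,"rz": 0},{"x": 0,"y": 0,"z": 0,"rx": 0,"ry": 0,"rz": 0},{"x": 0,"y": 0,"z": 0,"rx": 0,"ry": 0,"rz": 0},{"x": 0,"y": 0,"z": 0,"rx": 0,"ry": 0,"rz": 0}]'

```text
time: 8.4
tool_pos: [0.5425, 0.2751, 0.0645]
tool_rot: [3.142, 0.0, 0.286]
contact_force: [0.3, 0.5, 0.3]
opening: 0.0004
grip_force: 0.0
```

Emit:
arm_command --series '[{"x": 0,"y": 0,"z": -12,"rx": 0,"ry": 0,"rz": 0},{"x": 0,"y": 0,"z": -36,"rx": 0,"ry": 0,"rz": 0},{"x": 0,"y": 0,"z": -61,"rx": 0,"ry": 0,"rz": 0},{"x": 0,"y": 0,"z": -86,"rx": 0,"ry": 0,"rz": 0},{"x": 0,"y": 0,"z": -111,"rx": 0,"ry": 0,"rz": 0},{"x": 0,"y": 0,"z": -136,"rx": 0,"ry": 0,"rz": 0},{"x": 0,"y": 0,"z": -158,"rx": 0,"ry": 0,"rz": 0},{"x": 0,"y": 0,"z": -174,"rx": 0,"ry": 0,"rz": 0},{"x": 0,"y": 0,"z": -181,"rx": 0,"ry": 0,"rz": 0},{"x": 0,"y": 0,"z": -181,"rx": 0,"ry": 0,"rz": 0}]'

```text
time: 9.4
tool_pos: [0.5428, 0.2752, 0.2469]
tool_rot: [-3.142, -0.002, 0.286]
contact_force: [0.6, -0.5, 0.1]
opening: 0.0005
grip_force: 0.0
```

Emit:
arm_command --series '[{"x": -3,"y": 12,"z": 0,"rx": 0,"ry": 0,"rz": 0},{"x": -10,"y": 37,"z": 0,"rx": 0,"ry": 0,"rz": 0},{"x": -18,"y": 67,"z": 0,"rx": 0,"ry": 0,"rz": 0},{"x": -26,"y": 98,"z": 0,"rx": 0,"ry": 0,"rz": 0},{"x": -34,"y": 128,"z": 0,"rx": 0,"ry": 0,"rz": 0},{"x": -42,"y": 158,"z": 0,"rx": 0,"ry": 0,"rz": 0},{"x": -50,"y": 188,"z": 0,"rx": 0,"ry": 0,"rz": 0},{"x": -58,"y": 218,"z": 0,"rx": 0,"ry": 0,"rz": 0},{"x": -66,"y": 248,"z": 0,"rx": 0,"ry": 0,"rz": 0},{"x": -74,"y": 278,"z": 0,"rx": 0,"ry": 0,"rz": 0},{"x": -82,"y": 308,"z": 0,"rx": 0,"ry": 0,"rz": 0},{"x": -90,"y": 338,"z": 0,"rx": 0,"ry": 0,"rz": 0},{"x": -98,"y": 368,"z": 0,"rx": 0,"ry": 0,"rz": 0},{"x": -106,"y": 398,"z": 0,"rx": 0,"ry": 0,"rz": 0},{"x": -114,"y": 428,"z": 0,"rx": 0,"ry": 0,"rz": 0},{"x": -122,"y": 456,"z": 0,"rx": 0,"ry": 0,"rz": 0},{"x": -128,"y": 478,"z": 0,"rx": 0,"ry": 0,"rz": 0},{"x": -132,"y": 492,"z": 0,"rx": 0,"ry": 0,"rz": 0},{"x": -133,"y": 497,"z": 0,"rx": 0,"ry": 0,"rz": 0},{"x": -133,"y": 497,"z": 0,"rx": 0,"ry": 0,"rz": 0}]'

```text
time: 11.4
tool_pos: [0.5546, -0.2395, 0.2449]
tool_rot: [-3.141, 0.001, 0.285]
contact_force: [-0.1, 0.4, -0.4]
opening: 0.0006
grip_force: 0.0
```

```bash
python3 - <<'E'
from h import *
print(observe()['tool_pos'].round(4))
p=read_camera('wrist'); im=p['pixels'].copy()
for X in [(.555,-.239,.036)]:
    u,v=proj(p,X); print(u,v); cv2.circle(im,(int(round(u)),int(round(v))),1,(0,0,255),-1)
x0,y0=int(u)-50,int(v)-50
print(x0,y0)
cv2.imwrite('pics/w2.png',cv2.resize(im[y0:y0+100,x0:x0+100],(600,600),interpolation=cv2.INTER_CUBIC))
E
```

```text
[ 0.5546 -0.2395  0.2449]
255.3944266032244 170.60665203591148
205 120
```

View pics/w2.png

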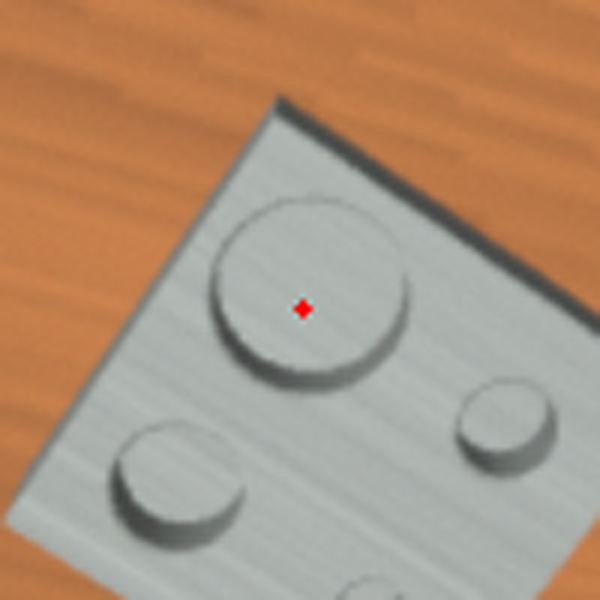

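The widest hollow's mouth is centred at crop (311,295), about 3 mm from the marked point. I'll correct by a small amount and descend.

Emit:
arm_command --series '[{"x": 2,"y": 1,"z": 12,"rx": 0,"ry": 0,"rz": 0},{"x": 2,"y": 1,"z": 36,"rx": 0,"ry": 0,"rz": 0},{"x": 2,"y": 1,"z": 61,"rx": 0,"ry": 0,"rz": 0},{"x": 2,"y": 1,"z": 86,"rx": 0,"ry": 0,"rz": 0},{"x": 2,"y": 1,"z": 111,"rx": 0,"ry": 0,"rz": 0},{"x": 2,"y": 1,"z": 134,"rx": 0,"ry": 0,"rz": 0},{"x": 2,"y": 1,"z": 151,"rx": 0,"ry": 0,"rz": 0},{"x": 2,"y": 1,"z": 158,"rx": 0,"ry": 0,"rz": 0},{"x": 2,"y": 1,"z": 160,"rx": 0,"ry": 0,"rz": 0}]'

```text
time: 12.35
tool_pos: [0.5569, -0.2387, 0.0845]
tool_rot: [-3.14, 0.001, 0.287]
contact_force: [-0.0, 0.1, 0.8]
opening: 0.0001
grip_force: 0.0
```

Emit:
arm_command --series '[{"x": 0,"y": 0,"z": 0,"rx": 0,"ry": 0,"rz": 0},{"x": 0,"y": 0,"z": 0,"rx": 0,"ry": 0,"rz": 0},{"x": 0,"y": 0,"z": 0,"rx": 0,"ry": 0,"rz": 0},{"x": 0,"y": 0,"z": 0,"rx": 0,"ry": 0,"rz": 0},{"x": 0,"y": 0,"z": 0,"rx": 0,"ry": 0,"rz": 0},{"x": 0,"y": 0,"z": 0,"rx": 0,"ry": 0,"rz": 0},{"x": 0,"y": 0,"z": 0,"rx": 0,"ry": 0,"rz": 0},{"x": 0,"y": 0,"z": 0,"rx": 0,"ry": 0,"rz": 0},{"x": 0,"y": 0,"z": 0,"rx": 0,"ry": 0,"rz": 0},{"x": 0,"y": 0,"z": 0,"rx": 0,"ry": 0,"rz": 0},{"x": 0,"y": 0,"z": 0,"rx": 0,"ry": 0,"rz": 0},{"x": 0,"y": 0,"z": 0,"rx": 0,"ry": 0,"rz": 0},{"x": 0,"y": 0,"z": 0,"rx": 0,"ry": 0,"rz": 0},{"x": 0,"y": 0,"z": 0,"rx": 0,"ry": 0,"rz": 0},{"x": 0,"y": 0,"z": 0,"rx": 0,"ry": 0,"rz": 0},{"x": 0,"y": 0,"z": 0,"rx": 0,"ry": 0,"rz": 0}]'

```text
time: 13.95
tool_pos: [0.5572, -0.2397, 0.0855]
tool_rot: [3.141, 0.0, 0.286]
contact_force: [-1.0, -0.2, -0.1]
opening: 0.0005
grip_force: 0.0
```

Emit:
arm_command --series '[{"x": 0,"y": 0,"z": -12,"rx": 0,"ry": 0,"rz": 0},{"x": 0,"y": 0,"z": -36,"rx": 0,"ry": 0,"rz": 0},{"x": 0,"y": 0,"z": -61,"rx": 0,"ry": 0,"rz": 0},{"x": 0,"y": 0,"z": -86,"rx": 0,"ry": 0,"rz": 0},{"x": 0,"y": 0,"z": -111,"rx": 0,"ry": 0,"rz": 0},{"x": 0,"y": 0,"z": -136,"rx": 0,"ry": 0,"rz": 0},{"x": 0,"y": 0,"z": -158,"rx": 0,"ry": 0,"rz": 0},{"x": 0,"y": 0,"z": -174,"rx": 0,"ry": 0,"rz": 0},{"x": 0,"y": 0,"z": -180,"rx": 0,"ry": 0,"rz": 0},{"x": 0,"y": 0,"z": -180,"rx": 0,"ry": 0,"rz": 0}]'

```text
time: 14.95
tool_pos: [0.5574, -0.2397, 0.2668]
tool_rot: [3.14, -0.002, 0.286]
contact_force: [0.1, 0.1, 0.8]
opening: 0.0005
grip_force: 0.0
```

Emit:
arm_command --series '[{"x": 0,"y": -12,"z": 0,"rx": 0,"ry": 0,"rz": 0},{"x": 0,"y": -37,"z": 0,"rx": 0,"ry": 0,"rz": 0},{"x": 1,"y": -67,"z": 0,"rx": 0,"ry": 0,"rz": 0},{"x": 1,"y": -98,"z": 0,"rx": 0,"ry": 0,"rz": 0},{"x": 2,"y": -128,"z": 0,"rx": 0,"ry": 0,"rz": 0},{"x": 2,"y": -158,"z": 0,"rx": 0,"ry": 0,"rz": 0},{"x": 2,"y": -188,"z": 0,"rx": 0,"ry": 0,"rz": 0},{"x": 3,"y": -218,"z": 0,"rx": 0,"ry": 0,"rz": 0},{"x": 3,"y": -248,"z": 0,"rx": 0,"ry": 0,"rz": 0},{"x": 4,"y": -276,"z": 0,"rx": 0,"ry": 0,"rz": 0},{"x": 4,"y": -300,"z": 0,"rx": 0,"ry": 0,"rz": 0},{"x": 4,"y": -316,"z": 0,"rx": 0,"ry": 0,"rz": 0},{"x": 4,"y": -322,"z": 0,"rx": 0,"ry": 0,"rz": 0},{"x": 4,"y": -322,"z": 0,"rx": 0,"ry": 0,"rz": 0}]'

```text
time: 16.35
tool_pos: [0.4695, 0.0711, 0.2649]
tool_rot: [-3.141, 0.001, 0.287]
contact_force: [0.3, -0.1, -0.1]
opening: 0.0005
grip_force: 0.0
```

```bash
python3 - <<'E'
from h import *
print(observe()['tool_pos'].round(4))
p=read_camera('wrist'); im=p['pixels'].copy()
for X in [(.470,.071,.069)]:
    u,v=proj(p,X); print(u,v); cv2.circle(im,(int(round(u)),int(round(v))),1,(0,0,255),-1)
x0,y0=int(u)-50,int(v)-50
print(x0,y0)
cv2.imwrite('pics/w3.png',cv2.resize(im[y0:y0+100,x0:x0+100],(600,600),interpolation=cv2.INTER_CUBIC))
E
```

```text
[0.4695 0.0711 0.2649]
255.80252426763133 173.1806605631461
205 123
```

View pics/w3.png

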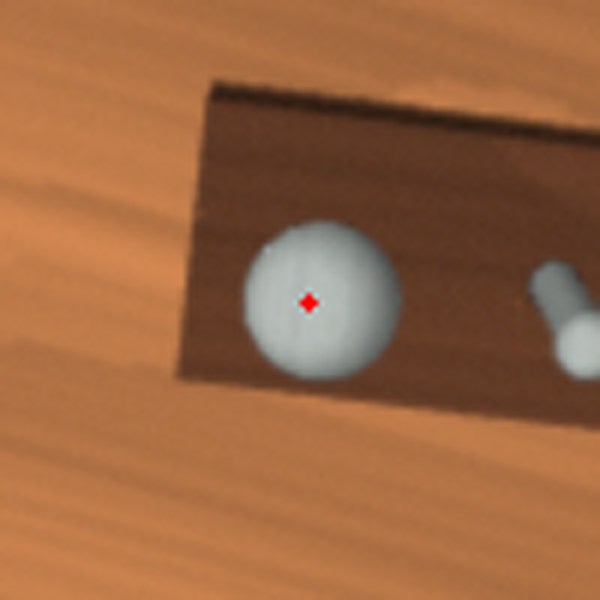

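The large ball is centred at crop (322,300), about 2 mm to the right of the marked point. Descending with a 1 mm correction and holding.

Emit:
arm_command --series '[{"x": 0,"y": 1,"z": 10,"rx": 0,"ry": 0,"rz": 0},{"x": 0,"y": 1,"z": 30,"rx": 0,"ry": 0,"rz": 0},{"x": 0,"y": 1,"z": 52,"rx": 0,"ry": 0,"rz": 0},{"x": 0,"y": 1,"z": 75,"rx": 0,"ry": 0,"rz": 0},{"x": 0,"y": 1,"z": 97,"rx": 0,"ry": 0,"rz": 0},{"x": 0,"y": 1,"z": 116,"rx": 0,"ry": 0,"rz": 0},{"x": 0,"y": 1,"z": 127,"rx": 0,"ry": 0,"rz": 0},{"x": 0,"y": 1,"z": 132,"rx": 0,"ry": 0,"rz": 0},{"x": 0,"y": 1,"z": 132,"rx": 0,"ry": 0,"rz": 0}]'

```text
time: 17.3
tool_pos: [0.4704, 0.0691, 0.133]
tool_rot: [-3.141, 0.001, 0.285]
contact_force: [0.1, -0.0, 0.6]
opening: 0.0003
grip_force: 0.0
```

Emit:
arm_command --series '[{"x": 0,"y": 0,"z": 0,"rx": 0,"ry": 0,"rz": 0},{"x": 0,"y": 0,"z": 0,"rx": 0,"ry": 0,"rz": 0},{"x": 0,"y": 0,"z": 0,"rx": 0,"ry": 0,"rz": 0},{"x": 0,"y": 0,"z": 0,"rx": 0,"ry": 0,"rz": 0},{"x": 0,"y": 0,"z": 0,"rx": 0,"ry": 0,"rz": 0},{"x": 0,"y": 0,"z": 0,"rx": 0,"ry": 0,"rz": 0},{"x": 0,"y": 0,"z": 0,"rx": 0,"ry": 0,"rz": 0},{"x": 0,"y": 0,"z": 0,"rx": 0,"ry": 0,"rz": 0},{"x": 0,"y": 0,"z": 0,"rx": 0,"ry": 0,"rz": 0},{"x": 0,"y": 0,"z": 0,"rx": 0,"ry": 0,"rz": 0},{"x": 0,"y": 0,"z": 0,"rx": 0,"ry": 0,"rz": 0},{"x": 0,"y": 0,"z": 0,"rx": 0,"ry": 0,"rz": 0},{"x": 0,"y": 0,"z": 0,"rx": 0,"ry": 0,"rz": 0},{"x": 0,"y": 0,"z": 0,"rx": 0,"ry": 0,"rz": 0},{"x": 0,"y": 0,"z": 0,"rx": 0,"ry": 0,"rz": 0},{"x": 0,"y": 0,"z": 0,"rx": 0,"ry": 0,"rz": 0}]'

```text
time: 18.9
tool_pos: [0.4706, 0.0694, 0.1335]
tool_rot: [3.141, -0.0, 0.286]
contact_force: [-0.2, -0.4, 0.4]
opening: 0.0003
grip_force: 0.0
```

```bash
python3 - <<'E'
from h import *
print(observe()['tool_pos'].round(4)); print(hand_in())
E
```

```text
[0.4706 0.0694 0.1335]
the job is handed in; nothing more can be done
None
```

I pointed at the round blank, the widest hollow and the large ball punch in that order, about 3 cm above each and held for 1.6 s, with no sign of contact in the force readings; the job was handed in at about 19 s, still pointing at the punch.

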